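# Slide a test block into the inspection jig and hold the loupe over it

## Robot

A 6-joint arm with a two-finger parallel gripper is mounted at the origin on a cart in front of the work surface, level with it; the furniture and walls round the work are solid. World frame = base frame: x ahead of the robot, y to its left, z up, the work surface at z = 0. Lengths are in m, angles in rad, forces in N, time in s.
With the tool pointing down it reaches from about 0.3 to 0.775 m from the base axis. Payload 14.6 kg.
Tool frame: the origin (TCP) lies at the very end of the fingers, on their centre line; the grasp point (between the pads) lies 19 mm behind it; z points along the fingers, y is the line along which they close (so a half turn about z gives the same grasp; the last joint's range is limited). The gripper opens to 94 mm and grips with 3 to 60 N. Pads are 16 mm wide; open, the fingers measure 119 mm over their backs; the gripper's body (75 mm by 177 mm) begins 78 mm behind the grasp point.
Start: joints at [-1.326, 0.3, 1.521, -0, 1.321, -0.067], TCP at [0.169, -0.523, 0.205] pointing down, gripper open.
Joint ranges: [-3.03, 3.03], [-0.79, 2.21], [0.23, 2.52], [-1.04, 4.18], [0, 3.07], [-2.55, 2.55]. Speed limits (rad/s): [2.22, 2.22, 2.57, 3.14, 3.14, 3.14].

## Interface

Orientations are given as [roll, pitch, yaw] about the fixed x, y, z axes, in that order (R = Rz(yaw) Ry(pitch) Rx(roll)).
In Python, from station import ctrl, camera, camera_info, finder gives the robot as it stands.
- The arm moves only by the tool carry_out, never from a script. Its argument "motion" is a list of rows, each a list of 2 entries, a list of its own where there are three numbers: the shift along the tool's x, y, z as a fraction of full scale, then the turn about the tool's z as a fraction of full scale. A call has 1 to 12 rows; each row is the pose to reach, as a shift and turn from the pose commanded when the call began, along the tool's axes at that moment, turning the shorter way round; what a row does not reach only later rows make up. Full scale, the value 1, is 200 mm for a shift and 360 degrees for a turn. A row lasts 1/10 s, in which the tool goes at most 50 mm and 8.59 degrees, less where a joint would pass 70% of its speed; a pose out of reach is approached as far as the arm can. A call with a number of a shift or a turn outside -1 to 1 is refused whole. A call with a gripper value outside its range is refused whole. "hand" is the closure, from -1 (fully open) to 1 (shut), set as the call begins (left out, the last holds). The fingers move at their own pace and stop on an object; "force" is the grip in N (left out, the last holds). Time passes only in rows, so rows that repeat a pose let the fingers close. It gives the time, the measured TCP pose, the force, the opening and the grip force at its end, in the units of the state.
- ctrl.get_obs(): the state, without advancing time (a new reading comes with each control period).
- camera(name): name is "side" or "top"; returns (picture, depth): 420x560x3 uint8, blue, green, red; 420x560 float32, m along the optical axis (not along the pixel's ray), 0 where there is no reading.
- camera_info(name): a dict with "camera_matrix" (3x3 intrinsics, pixels), "origin" and "attitude" of the camera in the world. Camera axes: x right, y down, z forward; pixel columns grow to the right and rows downward; lengths in m; the calibration is good to about 2 mm. A picture is of the moment at which its call begins. camera_info takes no time and is no camera call.
- ctrl.hand_in(): hands the job in; it is judged then, once.
Trained networks look in the newest picture that a camera, given by its name, has taken for a name from the list of things; names that differ only in an ending like _2 or _b are one class to them, and where a whole thing is asked for, a point or a joint stands for the part that bears it (a point fixed in the world has none). Each returns a list of dicts, best first, with "conf" (0 to 1); they miss things now and then, are a little off and sometimes report something else, mostly with a low value. They report only what shows in the picture. A call takes as long as a camera call. They do not tell look-alikes from the thing itself.
- finder.boxes_of(camera, query): "location" ([column, row] in pixels, amid what is visible of it).
- finder.cut_out(camera, query): "mask" (420x560 bool, what is visible of it) and "location" ([column, row] in pixels, amid what is visible of it).
- finder.pinpoint(camera, query): "location" ([column, row] in pixels: a listed point, or the origin of a listed thing).
The state is a dict: "time_s": time; "qpos": joint angles; "joint_vel": joint speeds; "tau": joint torques, N m; "ee_pos": TCP position; "eef_rot": TCP orientation; "force": force on the tool from outside, world axes, zero at the start; "moment": the same for the moment, N m; "grip_width": finger opening in m; "grip_force": force on a finger pad.
Only numpy, scipy, OpenCV 4.12 (cv2) and the standard library are available. Lean on these libraries where they do the work, as an engineer would, in place of code of your own. Each camera call takes 0.05 s, during which the arm holds its last target. There are 200 camera calls.

## Task

Slide the loose steel test block lengthwise into the open end of the small aluminium jig, flat on the worktop and under the two lips, until it is fully home against the back stop, and let go of it. Then pick up the black loupe, carry it in front of the hardness tester across to the jig without disturbing the two bottles and the round steel sample on the way, and finish while still holding it still and upright, centred over the block with its lower rim about 15 mm above the block's top face. The loupe must never touch the block or the jig, and it is not put down: the program ends with the loupe held hovering in the gripper.

Things in the scene. Friction and masses are not known exactly. Their poses are not given: they have to be found in the camera images.
- ref_block_2: The test block: a plain flat rectangular ground-steel bar, 38 (own x) x 60 (own y, its length) x 13 mm high, about 0.23 kg, lying flat and loose on the worktop to the robot's left. Origin: centre of its underside, z up. Either end may go first. Grasp it across the 38 mm width, near the end that stays outside the jig.
- jig: Aluminium inspection jig fixed to the worktop, 66 mm wide (y), 20 mm high, without a floor (the block slides on the worktop). Origin: on the worktop under the centre of the seated block; +x is the insertion direction, z up. When home the block's length spans x = -30 to +30 mm. Stop face at x = +30 mm. Side guides from x = 0 to +30 mm, faces at y = -21 and +21 mm, first 9 mm flared.
- jig_mouth (a point): Centre of the jig's open end, on the worktop, at the jig's own origin; axes as the jig's. Two lips on the guides cover the block's long edges from here to the stop (x = 0 to +30 mm): underside 16 mm and top 20 mm above the worktop, reaching inward to y = -16 and +16 mm; open above between them. The seated block's outer 30 mm stay clear of the jig.
- loupe: Black loupe, a round barrel with a light ring near one end, standing upright on the worktop to the robot's right: 38 mm diameter, 38 mm high. Origin: centre of its underside (lower rim), z up. Grasp it across the diameter from above.
- bottle_1: Dropper bottle of amber glass with a black dropper, 33 mm diameter, 102 mm high, standing between loupe and jig near the front edge, in a row with the other bottle and the round steel sample. Origin: centre of its underside, z up. Bystander.
- bottle_2: Second dropper bottle of the same shape and size, also in that row. Origin: centre of its underside, z up. Bystander.
- steel_sample_1: Round ground-steel sample, 42 mm diameter, 22 mm high, lying in the row with the two bottles (their order varies). Origin: centre of its underside, z up. Bystander.
- hardness_tester: White bench hardness tester, fixed, always in this place, between loupe and jig; origin under its middle. It fills y = -0.25 to 0.00 m: its base is up to 0.18 m high and begins at x = 0.50 m; its head, with a small eyepiece, overhangs up to 0.49 m high from x = 0.49 m on. A robot's wrist passes only in front of it, with the hand drawn in to about 0.35 m from the base axis.
Not all that is in view belongs to the job. Of the things that look like the ref_block_2, the smaller one is meant.

How it is judged:
By the outcome, as a careful person would: the job done as asked, in the order asked, and still so for the second after the job is handed in, while the arm keeps its last pose, push and grip.
It also fails if it takes over 69 s, if anything falls off the work surface, if the arm or the gripper's body presses on something with over 40 N, if the wrist force passes 120 N, or if a joint passes its speed limit or range.

## Working session

There is one attempt and no reset: what is moved stays moved. The work goes in short steps, Python scripts to look and compute and a tool call to move; the robot and the scene stay as the last step left them, time stands still between calls to the robot, and variables do not carry over. Pictures are saved under pics/ and viewed, at most 10 in all, crops included, and the job is handed in when it is done.

Besides the shell and the picture viewer there is one more tool, called after "Call:" in YAML: its name, and indented under it one key for each argument. carry_out: Moves the arm, as the interface text tells. Its arguments: {"type":"object","properties":{"motion":{"type":"array","items":{"type":"array"}},"hand":{"type":"number"},"force":{"type":"number"}},"required":["motion"]}

```bash
mkdir -p pics; ls; cat > h.py <<'E'
import numpy as np, cv2
from station import ctrl, camera, camera_info, finder
from scipy.spatial.transform import Rotation as Ro
def cam(n):
    i=camera_info(n); K=np.array(i["camera_matrix"],float); A=np.array(i["attitude"],float)
    if A.shape==(3,): A=Ro.from_euler('xyz',A).as_matrix()
    elif A.shape==(4,): A=Ro.from_quat(A).as_matrix()
    return K,A,np.array(i["origin"],float)
def cloud(n,d):
    K,A,o=cam(n); v,u=np.mgrid[0:d.shape[0],0:d.shape[1]]
    p=np.stack([(u-K[0,2])/K[0,0]*d,(v-K[1,2])/K[1,1]*d,d],-1)
    return p@A.T+o
def at_z(n,uv,z=0.):
    K,A,o=cam(n); r=A@np.linalg.solve(K,[uv[0],uv[1],1.]); return o+r*(z-o[2])/r[2]
E
python3 - <<'E'
from h import *
for n in("side","top"):
    print(n,camera_info(n))
    p,d=camera(n); cv2.imwrite(f"pics/{n}0.png",p)
    P=cloud(n,d); np.save(f"{n}P.npy",P)
    for q in("ref_block_2","jig","loupe","bottle_1","steel_sample_1"):
        for r in finder.cut_out(n,q):
            m=r["mask"]&(d>0); x=P[m]
            print(n,q,round(r["conf"],2),np.round(r["location"]),m.sum(),np.round(np.median(x,0),3) if len(x) else'',np.round(np.percentile(x[:,2],95),3) if len(x) else '')
    for r in finder.pinpoint(n,"jig_mouth"): print(n,"mouth",r["conf"],r["location"],at_z(n,r["location"]))
o=ctrl.get_obs(); print(o)
E
```

```text
pics
side {'camera_matrix': array([[510.12419906,   0.        , 284.02151567],
       [  0.        , 510.12419906, 214.57826104],
       [  0.        ,   0.        ,   1.        ]]), 'origin': array([ 0.57388283, -1.17235113,  1.07535755]), 'attitude': array([-2.2864945 , -0.00883222,  0.00453145])}
side ref_block_2 0.85 [273. 173.] 260 [0.532 0.27  0.017] 0.022
side ref_block_2 0.46 [258. 156.] 151 [0.488 0.377 0.012] 0.018
side jig 0.58 [271. 193.] 130 [0.551 0.17  0.016] 0.024
side bottle_1 0.7 [229. 241.] 241 [ 0.421 -0.113  0.052] 0.086
side bottle_1 0.63 [224. 262.] 266 [ 0.41  -0.194  0.05 ] 0.087
side mouth 0.56 [269.2, 196.5] [0.52773615 0.156018   0.        ]
top {'camera_matrix': array([[439.36182719,   0.        , 273.1572778 ],
       [  0.        , 439.36182719, 206.58937001],
       [  0.        ,   0.        ,   1.        ]]), 'origin': array([0.44415786, 0.0117214 , 1.40014905]), 'attitude': array([-3.04082976, -0.01159176, -1.57906821])}
top ref_block_2 0.8 [181. 222.] 459 [0.531 0.279 0.017] 0.022
top ref_block_2 0.52 [149. 240.] 231 [0.485 0.385 0.013] 0.017
top j
[... 211 characters left out ...]
52754432 0.16540539 0.        ]
{'time_s': 0.7, 'qpos': array([-1.32558001e+00,  2.99867016e-01,  1.52103028e+00,  1.62354303e-05,
        1.32070042e+00, -6.65988630e-02]), 'joint_vel': array([ 0.00043681,  0.00025832, -0.00052939, -0.00070732,  0.00082217,
        0.00041951]), 'tau': array([ 3.66939912e-04, -5.31579530e+01, -3.52882612e+01,  7.08276057e-02,
        2.12012208e-02,  2.16538245e-05]), 'ee_pos': array([ 0.16872929, -0.52345623,  0.20545086]), 'eef_rot': array([-3.14158865e+00, -1.60321807e-05,  3.11811157e-01]), 'force': array([0.67261523, 0.8044678 , 0.43315856]), 'moment': array([-0.0243362 , -0.00486973, -0.05219396]), 'grip_force': 0.0, 'grip_width': 0.09378446821881269}
```

View pics/top0.png

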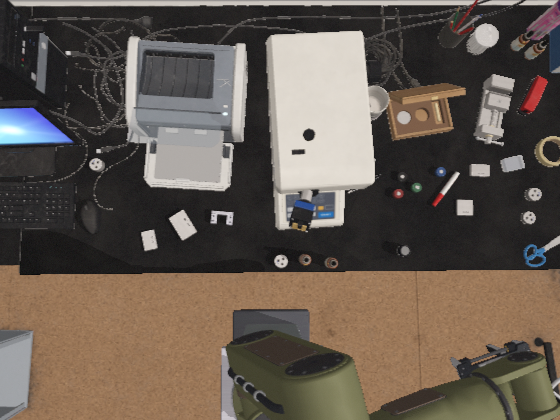

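View pics/side0.png

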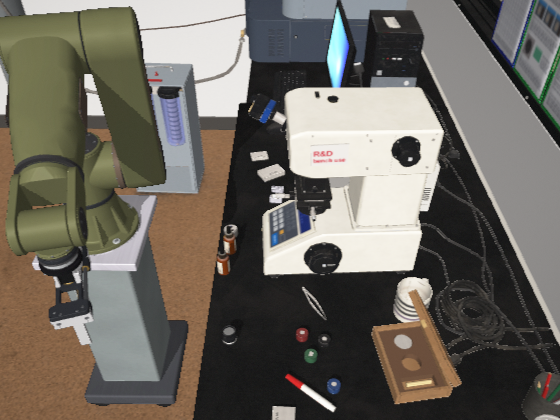

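Top view: test-block candidates are the small block at (149,240) and the larger one at (181,224). The jig is at (222,216), opening towards the robot. Row: sample (281,261), bottles (305,260) and (331,263); loupe (403,250). The small one fits "the smaller one"; the next crop should confirm that.

```bash
cat > m.py <<'E'
from h import *
def quad(n,p,box,z,thr=110):
    x0,y0,x1,y1=box; s=8
    g=cv2.resize(cv2.cvtColor(p,6)[y0:y1,x0:x1],None,fx=s,fy=s,interpolation=cv2.INTER_CUBIC)
    c=max(cv2.findContours((g>thr).astype('u1')*255,0,1)[0],key=cv2.contourArea)[:,0,:]
    uv=(c+.5)/s-.5+[x0,y0]
    return np.array([at_z(n,q,z)[:2] for q in uv])
def rect(n,p,box,z,thr=110):
    w=quad(n,p,box,z,thr); (c,s,a)=cv2.minAreaRect((w*1000).astype('f4'))
    return np.round(c,1),np.round(s,1),round(a,1)
E
python3 - <<'E'
from m import *
p=cv2.imread("pics/top0.png"); q=cv2.imread("pics/side0.png")
cv2.imwrite("pics/crop.png",np.vstack([cv2.resize(p[195:260,130:250],None,fx=5,fy=5,interpolation=2),cv2.resize(q[145:205,240:360],None,fx=5,fy=5,interpolation=2)[:270]]))
for nm,b,z in(("small",(138,226,162,254),.013),("large",(163,206,200,242),.018),("jig",(205,204,238,228),.02)):
    for t in(90,120): print("top",nm,rect("top",p,b,z,t))
for nm,b,z in(("small",(246,148,271,164),.013),):
    for t in(90,120): print("side",nm,rect("side",q,b,z,t))
P=np.load("topP.npy")
def top(b,lo,hi):
    x=P[b[1]:b[3],b[0]:b[2]].reshape(-1,3); x=x[(x[:,2]>lo)&(x[:,2]<hi)]
    print(b,len(x),np.round(np.median(x,0),4),np.round(np.percentile(x,[5,95],0),3).tolist())
top((138,226,162,254),.006,.03);top((163,206,200,242),.006,.03);top((205,204,238,228),.01,.03)
top((270,250,292,272),.012,.04);top((293,250,317,270),.06,.15);top((318,252,343,274),.06,.15);top((390,238,416,262),.025,.06)
S=np.load("sideP.npy"); P=S
top((218,318,240,348),.025,.06)
K,A,o=cam("top"); print(A)
E
```

```text
top small (array([482.4, 385.5]), array([63.1, 44.2]), 12.4)
top small (array([482.5, 385.6]), array([61.9, 42.6]), 12.7)
top large (array([529.1, 280.2]), array([86.1, 56.6]), 32.0)
top large (array([529.2, 280.3]), array([84.8, 55.3]), 32.0)
top jig (array([550.9, 157.2]), array([71.2, 42.7]), 84.2)Traceback (most recent call last):
  File "<stdin>", line 5, in <module>
  File "m.py", line 9, in rect
    w=quad(n,p,box,z,thr); (c,s,a)=cv2.minAreaRect((w*1000).astype('f4'))
  File "m.py", line 7, in quad
    return np.array([at_z(n,q,z)[:2] for q in uv])
                     ~~~~^^^^^^^
  File "h.py", line 14, in at_z
    K,A,o=cam(n); r=A@np.linalg.solve(K,[uv[0],uv[1],1.]); return o+r*(z-o[2])/r[2]
          ~~~^^^
  File "h.py", line 5, in cam
    i=camera_info(n); K=np.array(i["camera_matrix"],float); A=np.array(i["attitude"],float)
ValueError: time passes only in moves, steps and waits
```

View pics/crop.png

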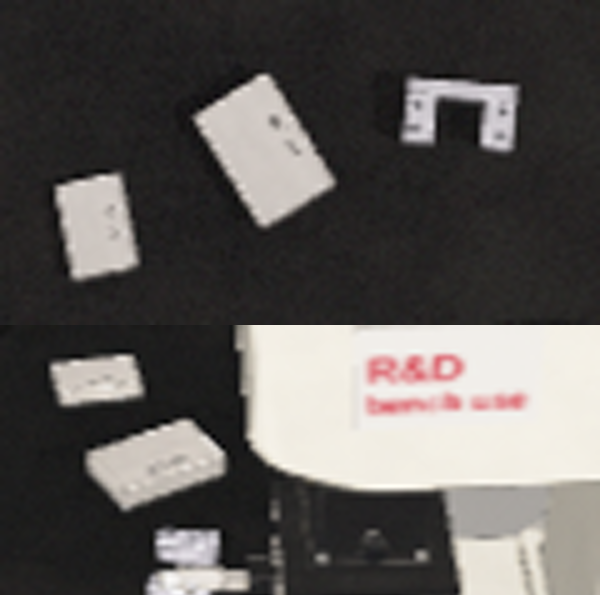

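Confirmed: the small block (149,240) measures ~60x38 mm. The larger one is ~84x55 mm, so it is the look-alike. The jig's mouth faces the robot, with the stop on the far side.

```bash
cat > ci.py <<'E'
E
python3 - <<'E'
import pickle
from station import camera_info
pickle.dump({n:camera_info(n) for n in("top","side")},open("ci.pkl","wb"))
E
sed -i 's/^def cam(n):/import pickle\nCI=pickle.load(open("\.\/ci.pkl","rb"))\ndef cam(n):/; s/i=camera_info(n);/i=CI[n];/' h.py; rm ci.py
python3 - <<'E'
from m import *
p=cv2.imread("pics/top0.png"); q=cv2.imread("pics/side0.png")
for nm,b,z in(("small",(138,226,162,254),.013),("jig",(205,204,238,228),.02)):
    for t in(90,120,140): print("top",nm,rect("top",p,b,z,t))
print("side small",rect("side",q,(246,148,272,164),.013,120))
w=quad("top",p,(205,204,238,228),.02,110)*1000
# jig: refine
for yaw in(-7,-6,-5,-4):
    c,s=np.cos(np.radians(yaw)),np.sin(np.radians(yaw)); r=w@np.array([[c,-s],[s,c]])
    print(yaw,np.round(np.r_[r.min(0),r.max(0)],1),np.round(np.ptp(r,0),1))
def top(P,b,lo,hi):
    x=P[b[1]:b[3],b[0]:b[2]].reshape(-1,3); x=x[(x[:,2]>lo)&(x[:,2]<hi)]
    print(b,len(x),np.round(np.median(x,0),4),np.round(np.percentile(x,[5,95],0),3).tolist())
P=np.load("topP.npy"); S=np.load("sideP.npy")
top(P,(138,226,162,254),.006,.03);top(P,(205,204,238,228),.01,.03)
top(P,(270,250,292,272),.012,.04);top(P,(293,250,317,270),.06,.15);top(P,(318,252,343,274),.06,.15);top(P,(390,238,416,262),.025,.06)
top(S,(218,318,240,348),.025,.06); top(S,(218,220,242,250),.06,.12);top(S,(214,248,236,275),.06,.12)
print(cam("top")[1])
E
```

```text
top small (array([482.4, 385.5]), array([63.1, 44.2]), 12.4)
top small (array([482.5, 385.6]), array([61.9, 42.6]), 12.7)
top small (array([482.5, 385.7]), array([61.1, 41.4]), 12.7)
top jig (array([550.9, 157.2]), array([71.2, 42.7]), 84.2)
top jig (array([551., 157.]), array([69.3, 41.4]), 84.2)
top jig (array([550.8, 157. ]), array([68.1, 40.5]), 84.8)
side small (array([484.5, 378. ]), array([62.7, 57. ]), 11.8)
-7 [506.3 187.8 549.2 258.4] [43.  70.6]
-6 [510.6 178.8 552.6 248.9] [42.  70.1]
-5 [513.9 169.7 556.  239.4] [42.1 69.7]
-4 [516.9 160.4 559.5 230.3] [42.6 69.9]
(138, 226, 162, 254) 254 [0.4818 0.3846 0.0126] [[0.456, 0.365, 0.007], [0.51, 0.404, 0.017]]
(205, 204, 238, 228) 172 [0.5552 0.1529 0.0202] [[0.533, 0.125, 0.015], [0.571, 0.187, 0.025]]
(270, 250, 292, 272) 141 [ 0.413  -0.0285  0.0221] [[0.397, -0.044, 0.018], [0.431, -0.013, 0.027]]
(293, 250, 317, 270) 68 [ 0.4193 -0.1007  0.0772] [[0.407, -0.112, 0.061], [0.431, -0.091, 0.101]]
(318, 252, 343, 274) 72 [ 0.4075 -0.1817  0.0749] [[0.394, -0.193, 0.061], [0.42, -0.172, 0.099]]
(390, 238, 416, 262) 111 [ 0.4437 -0.4121  0.0337] [[0.428, -0.427, 0.027], [0.456, -0.397, 0.041]]
(218, 318, 240, 348) 169 [ 0.4449 -0.4151  0.0338] [[0.43, -0.43, 0.026], [0.459, -0.4, 0.039]]
(218, 220, 242, 250) 119 [ 0.4188 -0.1099  0.0769] [[0.407, -0.188, 0.061], [0.431, -0.1, 0.1]]
(214, 248, 236, 275) 91 [ 0.4098 -0.1887  0.0763] [[0.399, -0.197, 0.061], [0.421, -0.18, 0.094]]
[[-0.00827123 -0.99490332  0.10049363]
 [-0.99989861  0.00706385 -0.01236439]
 [ 0.0115915  -0.10058571 -0.99486087]]
```

Call:
carry_out:
  motion:
    - [[0.705,-0.972,0],0]
    - [[0.705,-0.972,0],0]
    - [[0.705,-0.972,0],0]
    - [[0.705,-0.972,0],0]
    - [[0.705,-0.972,0],0]
    - [[0.705,-0.972,0],0]
    - [[0.705,-0.972,0],0]
  hand: -1

```text
time_s: 1.4
ee_pos: [0.2436, -0.2951, 0.2059]
eef_rot: [3.14, -0.0, 0.313]
force: [0.2, -0.7, 0.2]
grip_width: 0.094
grip_force: 0.0
```

Call:
carry_out:
  motion:
    - [[0.705,-0.972,0],0]
    - [[0.705,-0.972,0],0]
    - [[0.705,-0.972,0],0]
    - [[0.705,-0.972,0],0]
    - [[0.705,-0.972,0],0]
    - [[0.705,-0.972,0],0]
    - [[0.705,-0.972,0],0]

```text
time_s: 2.1
ee_pos: [0.3182, -0.0672, 0.2054]
eef_rot: [3.142, 0.0, 0.313]
force: [1.0, -0.4, 0.5]
grip_width: 0.0942
grip_force: 0.0
```

Call:
carry_out:
  motion:
    - [[0.705,-0.972,0],0]
    - [[0.705,-0.972,0],0]
    - [[0.705,-0.972,0],0]
    - [[0.705,-0.972,0],0]
    - [[0.705,-0.972,0],0]
    - [[0.705,-0.972,0],0]
    - [[0.705,-0.972,0],0]

```text
time_s: 2.8
ee_pos: [0.3931, 0.16, 0.2049]
eef_rot: [3.141, 0.001, 0.311]
force: [-0.3, 0.3, 1.1]
grip_width: 0.0941
grip_force: 0.0
```

```bash
cat > go.py <<'E'
# usage: python3 go.py x y z yaw_deg  -> shift fractions and turn
import sys; from h import *
x,y,z,yaw=map(float,sys.argv[1:5]); o=ctrl.get_obs()
R=Ro.from_euler('xyz',o["eef_rot"]).as_matrix(); c=o["ee_pos"]
s=R.T@(np.array([x,y,z])-c)/.2
y0=np.degrees(o["eef_rot"][2]); t=-((yaw-y0+180)%360-180)/360
print("now",np.round(c,4),"yaw",round(y0,2),"F",np.round(o["force"],1),"grip",round(o["grip_width"],4),"| shift",np.round(s,4),"turn",round(t,4))
E
python3 - <<'E'
from m import *
from scipy.optimize import minimize
# fit rendered model to top picture: block box and jig, each as projected convex parts
p=cv2.imread("pics/top0.png"); g=cv2.cvtColor(p,6).astype(float)
K,A,o=cam("top")
def proj(X): q=(np.asarray(X)-o)@A@K.T; return q[:,:2]/q[:,2:]
def boxes(parts,x,y,a,S,u0,v0,shape):
    im=np.zeros((shape[0]*S,shape[1]*S),'u1'); c,s=np.cos(a),np.sin(a)
    for x0,x1,y0,y1,z0,z1 in parts:
        X=[(x+c*i-s*j,y+s*i+c*j,k) for i in(x0,x1) for j in(y0,y1) for k in(z0,z1)]
        uv=((proj(X)-[u0,v0]+.5)*S-.5); cv2.fillConvexPoly(im,np.round(cv2.convexHull(uv.astype('f4'))*16).astype(int),255,cv2.LINE_AA,4)
    return cv2.resize(im,shape[::-1],interpolation=cv2.INTER_AREA)/255.
def fit(parts,b,init):
    u0,v0,u1,v1=b; G=g[v0:v1,u0:u1]
    def cost(t):
        m=cv2.GaussianBlur(boxes(parts,t[0]/1e3,t[1]/1e3,np.radians(t[2]),8,u0,v0,G.shape),(0,0),.5)
        B=np.c_[m.ravel(),np.ones(m.size)]; return np.linalg.lstsq(B,G.ravel(),rcond=None)[1][0]
    best=min((minimize(cost,np.add(init,d),method="Nelder-Mead",options=dict(initial_simplex=np.add(init,d)+np.array([[0,0,0],[3,0,0],[0,3,0],[0,0,3]]))) for d in([0,0,0],[-2,2,-2],[2,-2,2])),key=lambda r:r.fun)
    return np.round(best.x,2),round(best.fun)
print("block",fit([(-.03,.03,-.019,.019,0,.013)],(138,226,162,254),(482.5,387,12.6)))
for st in(.038,.040,.042):
  print("jig",st,fit([(.0,.03,-.033,-.016,.016,.02),(.0,.03,.016,.033,.016,.02),(0,.03,.021,.033,0,.02),(0,.03,-.033,-.021,0,.02),(.03,st,-.033,.033,0,.02)],(205,202,240,230),(532,160,-5.5)))
E
python3 go.py .4645 .383 .1 12.6
```

```text
block (array([482.61, 387.17,  12.28]), 49476)
jig 0.038 (array([532.49, 159.43,  -5.01]), 140484)
jig 0.04 (array([531.31, 159.64,  -5.24]), 140855)
jig 0.042 (array([529.89, 159.66,  -4.9 ]), 241103)
now [0.3931 0.16   0.2049] yaw 17.8 F [-0.3  0.3  1.1] grip 0.0941 | shift [ 0.6815 -0.9526  0.5232] turn 0.0144
```

Call:
carry_out:
  motion:
    - [[0.68,-0.953,0.2],0.0153]
    - [[0.68,-0.953,0.2],0.0153]
    - [[0.68,-0.953,0.2],0.0153]
    - [[0.68,-0.953,0.2],0.0153]
    - [[0.68,-0.953,0.2],0.0153]
    - [[0.68,-0.953,0.523],0.0153]
    - [[0.68,-0.953,0.7],0.0153]
    - [[0.68,-0.953,0.7],0.0153]
    - [[0.68,-0.953,0.7],0.0153]
    - [[0.68,-0.953,0.7],0.0153]

```text
time_s: 3.8
ee_pos: [0.4653, 0.3843, 0.0688]
eef_rot: [-3.14, -0.004, 0.214]
force: [0.4, 0.2, 0.6]
grip_width: 0.094
grip_force: 0.0
```

```bash
python3 go.py .464 .3831 .004 12.3
```

```text
now [0.4653 0.3843 0.0688] yaw 12.27 F [0.4 0.2 0.6] grip 0.094 | shift [-0.009   0.0049  0.3238] turn -0.0001
```

Call:
carry_out:
  motion:
    - [[-0.002,0.001,0.1],0]
    - [[-0.002,0.001,0.2],0]
    - [[-0.002,0.001,0.28],0]
    - [[-0.002,0.001,0.3],0]
    - [[-0.002,0.001,0.3],0]
    - [[-0.002,0.001,0.3],0]

```text
time_s: 4.4
ee_pos: [0.4637, 0.3846, 0.0067]
eef_rot: [-3.141, -0.002, 0.216]
force: [0.7, 0.3, -1.0]
grip_width: 0.0941
grip_force: 0.0
```

```bash
python3 go.py .464 .3831 .004 12.3
```

```text
now [0.4637 0.3846 0.0067] yaw 12.35 F [ 0.7  0.3 -1. ] grip 0.0941 | shift [-0.0001  0.0076  0.0137] turn 0.0002
```

Call:
carry_out:
  motion:
    - [[0,0.007,0.012],0]
    - [[0,0.007,0.012],0]
    - [[0,0.007,0.012],0]

```text
time_s: 4.7
ee_pos: [0.4635, 0.3829, 0.0033]
eef_rot: [-3.141, -0.0, 0.216]
force: [0.2, 0.4, -0.7]
grip_width: 0.0939
grip_force: 0.0
```

Call:
carry_out:
  motion:
    - [[0,0,0],0]
    - [[0,0,0],0]
    - [[0,0,0],0]
    - [[0,0,0],0]
    - [[0,0,0],0]
    - [[0,0,0],0]
    - [[0,0,0],0]
    - [[0,0,0],0]
  hand: 1
  force: 40

```text
time_s: 5.5
ee_pos: [0.4633, 0.3828, 0.003]
eef_rot: [3.141, 0.0, 0.216]
force: [-0.3, -1.1, -0.1]
grip_width: 0.0372
grip_force: 39.9
```

```bash
python3 go.py .473 .165 .035 -5.1
```

```text
now [0.4633 0.3828 0.003 ] yaw 12.36 F [-0.3 -1.1 -0.1] grip 0.0372 | shift [-0.1858  1.0741 -0.1597] turn 0.0485
```

Call:
carry_out:
  motion:
    - [[0,0,-0.12],0]
    - [[0,0,-0.25],0]
    - [[-0.06,0.2,-0.25],0]
    - [[-0.15,0.4,-0.25],0.02]
    - [[-0.186,0.6,-0.25],0.04]
    - [[-0.186,0.8,-0.25],0.0485]
    - [[-0.186,0.97,-0.25],0.0485]
    - [[-0.186,0.98,-0.25],0.0485]
    - [[-0.186,0.98,-0.25],0.0485]
    - [[-0.186,0.98,-0.25],0.0485]

```text
time_s: 6.5
ee_pos: [0.4687, 0.1841, 0.0529]
eef_rot: [-3.142, 0.0, -0.089]
force: [0.3, 0.6, -3.2]
grip_width: 0.0377
grip_force: 39.9
```

```bash
python3 go.py .4732 .1647 .0035 -5.1
```

```text
now [0.4687 0.1841 0.0529] yaw -5.07 F [ 0.3  0.6 -3.2] grip 0.0377 | shift [0.0309 0.0946 0.2472] turn 0.0001
```

Call:
carry_out:
  motion:
    - [[0.031,0.095,0],0]
    - [[0.031,0.095,0.08],0]
    - [[0.031,0.095,0.16],0]
    - [[0.031,0.095,0.22],0]
    - [[0.031,0.095,0.24],0]
    - [[0.031,0.095,0.245],0]
    - [[0.031,0.095,0.245],0]

```text
time_s: 7.2
ee_pos: [0.4736, 0.1643, 0.0044]
eef_rot: [-3.141, -0.0, -0.089]
force: [0.1, -0.1, -3.1]
grip_width: 0.0376
grip_force: 39.9
```

```bash
python3 go.py .4732 .1647 .0035 -5.1; python3 - <<'E'
from h import *
a,_=camera("top"); b,_=camera("side"); cv2.imwrite("pics/top1.png",a); cv2.imwrite("pics/side1.png",b)
cv2.imwrite("pics/c1.png",np.vstack([cv2.resize(a[190:260,170:270],None,fx=5,fy=5,interpolation=2),cv2.resize(b[165:215,230:330],None,fx=5,fy=5,interpolation=2)]))
E
```

```text
now [0.4736 0.1643 0.0044] yaw -5.08 F [ 0.1 -0.1 -3.1] grip 0.0376 | shift [-0.0022 -0.0018  0.0044] turn 0.0001
```

View pics/c1.png

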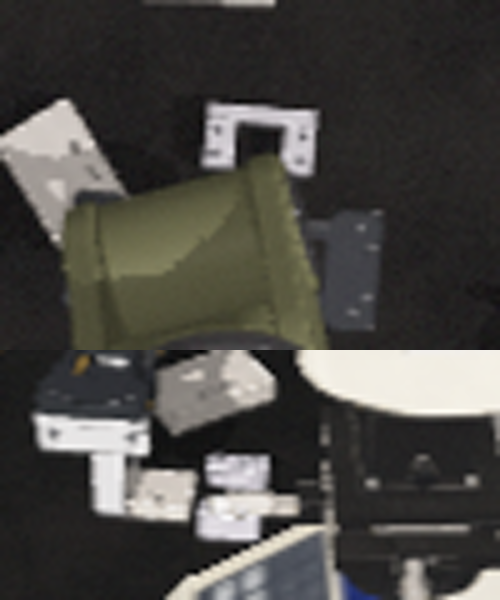

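Side view (lower part): the held block at about (262,194) in the full picture is lined up with the jig mouth. Lower it to the table and slide it in.

Call:
carry_out:
  motion:
    - [[0,-0.002,0.006],0]
    - [[0.02,-0.002,0.006],0]
    - [[0.04,-0.002,0.006],0]
    - [[0.06,-0.002,0.006],0]
    - [[0.08,-0.002,0.006],0]
    - [[0.1,-0.002,0.006],0]
    - [[0.12,-0.002,0.006],0]
    - [[0.14,-0.002,0.006],0]
    - [[0.15,-0.002,0.006],0]
    - [[0.15,-0.002,0.006],0]

```text
time_s: 8.3
ee_pos: [0.5038, 0.1617, 0.003]
eef_rot: [-3.141, -0.001, -0.089]
force: [-2.0, -0.4, 5.0]
grip_width: 0.0374
grip_force: 40.0
```

```bash
python3 go.py .5126 .1612 .0033 -5.1
```

```text
now [0.5038 0.1617 0.003 ] yaw -5.11 F [-2.  -0.4  5. ] grip 0.0374 | shift [ 0.044  -0.0016 -0.0015] turn -0.0
```

Call:
carry_out:
  motion:
    - [[0.01,0,-0.001],0]
    - [[0.02,0,-0.001],0]
    - [[0.03,0,-0.001],0]
    - [[0.035,0,-0.001],0]
    - [[0.04,0,-0.001],0]
    - [[0.04,0,-0.001],0]

```text
time_s: 8.9
ee_pos: [0.5111, 0.161, 0.003]
eef_rot: [3.141, 0.001, -0.089]
force: [-4.8, 0.4, 4.1]
grip_width: 0.0374
grip_force: 40.0
```

Call:
carry_out:
  motion:
    - [[0.004,0,0],0]
    - [[0.008,0,0],0]
    - [[0.012,0,0],0]
    - [[0.012,0,0],0]

```text
time_s: 9.3
ee_pos: [0.5113, 0.1609, 0.0029]
eef_rot: [3.141, 0.006, -0.089]
force: [-20.9, 1.2, 16.5]
grip_width: 0.0379
grip_force: 40.1
```

Call:
carry_out:
  motion:
    - [[0,0,0],0]
    - [[0,0,0],0]
    - [[0,0,0],0]
    - [[0,0,0],0]
  hand: -0.2

```text
time_s: 9.7
ee_pos: [0.514, 0.1607, 0.003]
eef_rot: [-3.142, -0.0, -0.089]
force: [0.5, -0.1, 1.2]
grip_width: 0.056
grip_force: 0.0
```

Call:
carry_out:
  motion:
    - [[0,0,-0.1],0]
    - [[0,0,-0.3],0]
    - [[-0.2,0,-0.5],0]
    - [[-0.4,0,-0.7],0]
    - [[-0.6,0,-0.85],0]
    - [[-0.7,0,-0.85],0]
    - [[-0.7,0,-0.85],0]

```text
time_s: 10.4
ee_pos: [0.3727, 0.1736, 0.1748]
eef_rot: [-3.14, -0.003, -0.088]
force: [0.8, 0.7, -0.0]
grip_width: 0.0568
grip_force: 0.0
```

```bash
python3 - <<'E'
from h import *
a,_=camera("top"); b,_=camera("side"); cv2.imwrite("pics/top2.png",a); cv2.imwrite("pics/side2.png",b)
cv2.imwrite("pics/c2.png",np.vstack([cv2.resize(a[195:245,190:250],None,fx=8,fy=8,interpolation=2)[:300],cv2.resize(b[170:210,240:300],None,fx=8,fy=8,interpolation=2)[:300]]))
E
```

```text
(no output)
```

View pics/c2.png

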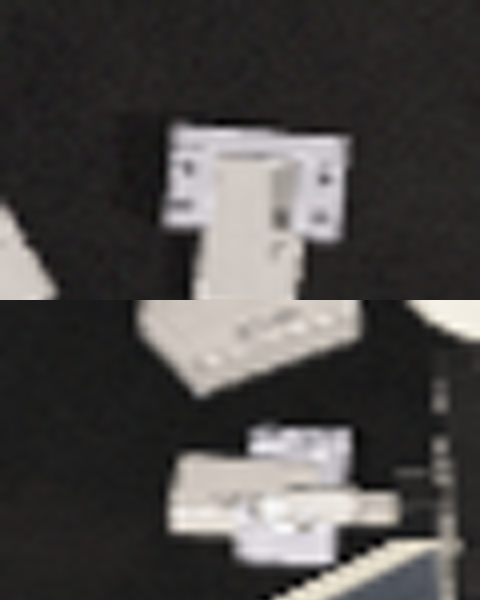

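The block sits under both lips, end against the stop. I'll check the protrusion numerically and plan the next leg.

```bash
python3 - <<'E'
from m import *
from scipy.optimize import minimize
p=cv2.imread("pics/top2.png")
c=np.radians(-5.1); J=np.array([.532,.1595]); R=np.array([[np.cos(c),-np.sin(c)],[np.sin(c),np.cos(c)]])
# contour of block+jig at block top height, in jig frame; near end
for t in(100,120,140):
    w=(quad("top",p,(200,200,240,242),.013,t)-J)@R*1000
    n=w[(w[:,0]<-3)]; e=n[(n[:,0]<-24)&(abs(n[:,1])<12)]
    print(t,"near end x",np.round(np.median(e[:,0]),1),"slope",np.round(np.degrees(np.polyfit(e[:,1],e[:,0],1)[0]),1))
    for lo,hi in((-26,-16),(-16,-6)):
        s=n[(n[:,0]>lo)&(n[:,0]<hi)]; print("  sides y",np.round(s[s[:,1]>0,1].mean(),1),np.round(s[s[:,1]<0,1].mean(),1))
E
python3 - <<'E'
import sys; sys.path.insert(0,".")
from h import *
P=cloud("side",camera("side")[1])
m=P[175:215,255:300].reshape(-1,3); 
b=P[188:196,262:272].reshape(-1,3); print(np.round(np.median(b,0),3))
for q in("loupe","bottle_1","steel_sample_1"):
    for r in finder.pinpoint("side",q): print(q,round(r["conf"],2),np.round(r["location"]),np.round(at_z("side",r["location"]),3))
E
python3 go.py .30 0 .17 -5.1
```

```text
100 near end x -32.2 slope 3.3
  sides y 20.9 -19.9
  sides y 20.3 -21.0
120 near end x -31.6 slope 3.1
  sides y 20.4 -19.4
  sides y 19.6 -20.4
140 near end x -31.0 slope 3.8
  sides y 19.8 -19.0
  sides y 18.9 -19.9
[0.518 0.165 0.012]
loupe 0.61 [231. 338.] [ 0.446 -0.409  0.   ]
bottle_1 0.58 [224. 272.] [ 0.409 -0.185  0.   ]
bottle_1 0.5 [233. 252.] [ 0.427 -0.105  0.   ]
steel_sample_1 0.62 [230. 234.] [ 0.413 -0.028  0.   ]
now [0.3747 0.173  0.1723] yaw -5.14 F [0.9 0.3 0.5] grip 0.0566 | shift [-0.2947  0.895   0.0126] turn -0.0001
```

The protrusion of ~30 mm fits, but the block is skewed ~3.5° in the jig. I'll square it with a gentle push from closed fingers against its outer end.

```bash
python3 go.py .470 .165 .005 -5.3
```

```text
now [0.3747 0.173  0.1723] yaw -5.14 F [0.9 0.3 0.5] grip 0.0566 | shift [ 0.479  -0.0033  0.8361] turn 0.0004
```

Call:
carry_out:
  motion:
    - [[0.2,0,0.2],0.0005]
    - [[0.3,-0.003,0.4],0.0005]
    - [[0.4,-0.003,0.6],0.0005]
    - [[0.43,-0.003,0.75],0.0005]
    - [[0.43,-0.003,0.835],0.0005]
    - [[0.43,-0.003,0.835],0.0005]
    - [[0.43,-0.003,0.835],0.0005]
    - [[0.43,-0.003,0.835],0.0005]
  hand: 1
  force: 40

```text
time_s: 11.5
ee_pos: [0.4606, 0.1663, 0.007]
eef_rot: [-3.141, -0.001, -0.092]
force: [-0.7, 0.2, 0.5]
grip_width: 0.0004
grip_force: 0.0
```

```bash
python3 go.py .480 .1641 .005 -5.3
```

```text
now [0.4606 0.1663 0.007 ] yaw -5.28 F [-0.7  0.2  0.5] grip 0.0004 | shift [0.0975 0.002  0.0103] turn 0.0
```

Call:
carry_out:
  motion:
    - [[0.04,0.002,0.005],0]
    - [[0.08,0.002,0.005],0]
    - [[0.1,0.002,0.005],0]
    - [[0.115,0.002,0.005],0]
    - [[0.125,0.002,0.005],0]
    - [[0.135,0.002,0.005],0]
    - [[0.135,0.002,0.005],0]

```text
time_s: 12.2
ee_pos: [0.4869, 0.1633, 0.005]
eef_rot: [-3.142, 0.0, -0.092]
force: [0.3, -0.8, -0.8]
grip_width: 0.0004
grip_force: 0.0
```

Call:
carry_out:
  motion:
    - [[0.005,0,0],0]
    - [[0.01,0,0],0]
    - [[0.015,0,0],0]
    - [[0.02,0,0],0]
    - [[0.02,0,0],0]

```text
time_s: 12.7
ee_pos: [0.4909, 0.1629, 0.005]
eef_rot: [-3.142, -0.0, -0.092]
force: [-0.7, 0.7, 0.4]
grip_width: 0.0003
grip_force: 0.0
```

Call:
carry_out:
  motion:
    - [[0.005,0,0],0]
    - [[0.01,0,0],0]
    - [[0.015,0,0],0]
    - [[0.02,0,0],0]
    - [[0.02,0,0],0]

```text
time_s: 13.2
ee_pos: [0.4935, 0.1626, 0.0049]
eef_rot: [3.141, 0.003, -0.092]
force: [-11.1, 1.6, 8.9]
grip_width: 0.0006
grip_force: 5.3
```

Call:
carry_out:
  motion:
    - [[0.004,0,0],0]
    - [[0.008,0,0],0]
    - [[0.01,0,0],0]
    - [[0.01,0,0],0]
    - [[0.01,0,0],0]

```text
time_s: 13.7
ee_pos: [0.4937, 0.1626, 0.0049]
eef_rot: [3.14, 0.007, -0.092]
force: [-23.7, 1.9, 18.5]
grip_width: 0.0008
grip_force: 12.0
```

Call:
carry_out:
  motion:
    - [[-0.1,0,0],0]
    - [[-0.2,0,-0.15],0]
    - [[-0.4,0,-0.4],0]
    - [[-0.55,0,-0.65],0]
    - [[-0.6,0,-0.85],0]
    - [[-0.6,0,-0.85],0]
    - [[-0.6,0,-0.85],0]
  hand: -0.2

```text
time_s: 14.4
ee_pos: [0.3778, 0.1738, 0.1766]
eef_rot: [-3.14, -0.004, -0.092]
force: [0.2, -0.2, -0.7]
grip_width: 0.0531
grip_force: 0.0
```

```bash
cat > chk.py <<'E'
from m import *
import sys
p,_=camera("top"); cv2.imwrite(f"pics/{sys.argv[1]}.png",p)
c=np.radians(-5.2); J=np.array([.532,.1595]); R=np.array([[np.cos(c),-np.sin(c)],[np.sin(c),np.cos(c)]])
for t in(100,120,140):
    w=(quad("top",p,(200,200,240,242),.013,t)-J)@R*1000
    n=w[(w[:,0]<-3)]; e=n[(n[:,0]<-24)&(abs(n[:,1])<12)]
    print(t,"near end x",np.round(np.median(e[:,0]),1),"slope",np.round(np.degrees(np.polyfit(e[:,1],e[:,0],1)[0]),1))
    for lo,hi in((-26,-16),(-16,-6)):
        s=n[(n[:,0]>lo)&(n[:,0]<hi)]; print("  sides y",np.round(s[s[:,1]>0,1].mean(),1),np.round(s[s[:,1]<0,1].mean(),1))
E
python3 chk.py top3; python3 go.py .3 0 .17 -5.3
```

```text
100 near end x -31.9 slope 2.8
  sides y 20.8 -20.3
  sides y 20.1 -20.9
120 near end x -31.3 slope 3.0
  sides y 20.3 -19.8
  sides y 19.4 -20.4
140 near end x -30.7 slope 3.4
  sides y 19.7 -19.1
  sides y 18.7 -19.9
now [0.3776 0.1735 0.1749] yaw -5.27 F [-0.1  0.1 -1.1] grip 0.0556 | shift [-0.3065  0.8993  0.0237] turn 0.0001
```

```bash
cat > jf.py <<'E'
from h import *
from scipy.optimize import minimize
def proj(n,X): K,A,o=cam(n); q=(np.asarray(X)-o)@A@K.T; return q[:,:2]/q[:,2:]
def draw(n,parts,t,b,S=8):
    u0,v0,u1,v1=b; im=np.zeros(((v1-v0)*S,(u1-u0)*S),'u1'); x,y,a=t[0]/1e3,t[1]/1e3,np.radians(t[2]); c,s=np.cos(a),np.sin(a)
    for x0,x1,y0,y1,z0,z1 in parts:
        X=[(x+c*i-s*j,y+s*i+c*j,k) for i in(x0,x1) for j in(y0,y1) for k in(z0,z1)]
        uv=((proj(n,X)-[u0,v0]+.5)*S-.5); cv2.fillConvexPoly(im,np.round(cv2.convexHull(uv.astype('f4'))*16).astype(int),255,cv2.LINE_AA,4)
    return cv2.GaussianBlur(cv2.resize(im,(u1-u0,v1-v0),interpolation=cv2.INTER_AREA)/255.,(0,0),.5)
JIG=[(.0,.03,-.033,-.016,.016,.02),(.0,.03,.016,.033,.016,.02),(0,.03,.021,.033,0,.02),(0,.03,-.033,-.021,0,.02),(.03,.039,-.033,.033,0,.02)]
BLK=[(-.03,.03,-.019,.019,0,.013)]
def fit(n,G,b,t0,render):
    G=cv2.cvtColor(G,6).astype(float)[b[1]:b[3],b[0]:b[2]]
    G=np.clip((G-40)/100,0,1)   # saturate: silhouette only
    f=lambda t:((render(t)-G)**2).sum()
    k=len(t0); best=None
    for s in(2.,-2.,4.):
        r=minimize(f,t0,method="Nelder-Mead",options=dict(initial_simplex=np.vstack([t0,np.add(t0,s*np.eye(k))]),maxiter=3000,xatol=.02,fatol=1e-4))
        best=r if best is None or r.fun<best.fun else best
    return np.round(best.x,2),round(best.fun,2)
E
python3 - <<'E'
from jf import *
p0=cv2.imread("pics/top0.png"); b=(203,201,241,230)
print("jig top0",fit("top",p0,b,[532,159.5,-5.2],lambda t:draw("top",JIG,t,b)))
b3=(203,201,241,245)
for f in("top2","top3"):
    p=cv2.imread(f"pics/{f}.png")
    print(f,fit("top",p,b3,[532,159.5,-5.2,532,159.5,-6],lambda t:np.maximum(draw("top",JIG,t[:3],b3),draw("top",BLK,t[3:],b3))))
E
```

```text
jig top0 (array([531.76, 159.63,  -4.91]), np.float64(7.26))
top2 (array([531.78, 159.45,  -4.75, 530.71, 159.88,  -7.22]), np.float64(8.27))
top3 (array([531.82, 159.59,  -4.77, 531.02, 159.73,  -7.37]), np.float64(8.05))
```

```bash
python3 go.py .4849 .1516 .005 -5.0
```

```text
now [0.3776 0.1735 0.1749] yaw -5.27 F [-0.1  0.1 -1.1] grip 0.0556 | shift [0.5436 0.0599 0.8499] turn -0.0008
```

Call:
carry_out:
  motion:
    - [[0.2,0.06,0.2],-0.0008]
    - [[0.3,0.06,0.4],-0.0008]
    - [[0.4,0.06,0.6],-0.0008]
    - [[0.45,0.06,0.75],-0.0008]
    - [[0.47,0.06,0.85],-0.0008]
    - [[0.5,0.06,0.85],-0.0008]
    - [[0.535,0.06,0.85],-0.0008]
    - [[0.535,0.06,0.85],-0.0008]
  hand: 1

```text
time_s: 15.25
ee_pos: [0.4827, 0.1511, 0.0033]
eef_rot: [3.141, 0.002, -0.088]
force: [-0.5, 0.3, -0.7]
grip_width: 0.0005
grip_force: 0.0
```

Call:
carry_out:
  motion:
    - [[0.01,0,0],0]
    - [[0.02,0,0],0]
    - [[0.03,0,0],0]
    - [[0.035,0,0],0]
    - [[0.04,0,0],0]
    - [[0.045,0,0],0]
    - [[0.045,0,0],0]

```text
time_s: 15.95
ee_pos: [0.4918, 0.1508, 0.0051]
eef_rot: [-3.142, -0.0, -0.087]
force: [0.2, -0.2, 0.0]
grip_width: 0.0004
grip_force: 0.0
```

Call:
carry_out:
  motion:
    - [[0.005,0,0],0]
    - [[0.01,0,0],0]
    - [[0.013,0,0],0]
    - [[0.013,0,0],0]
    - [[0.013,0,0],0]

```text
time_s: 16.45
ee_pos: [0.4924, 0.1506, 0.0049]
eef_rot: [3.141, 0.005, -0.087]
force: [-14.1, 0.9, 10.4]
grip_width: 0.0005
grip_force: 7.1
```

Call:
carry_out:
  motion:
    - [[0.004,0,0],0]
    - [[0.008,0,0],0]
    - [[0.008,0,0],0]
    - [[0.008,0,0],0]

```text
time_s: 16.85
ee_pos: [0.4926, 0.1506, 0.0048]
eef_rot: [3.14, 0.008, -0.087]
force: [-24.3, 1.7, 19.9]
grip_width: 0.0003
grip_force: 12.4
```

Call:
carry_out:
  motion:
    - [[-0.03,0,0],0]
    - [[-0.06,-0.04,0],0]
    - [[-0.06,-0.12,0],0]
    - [[-0.05,-0.12,0],0]
    - [[-0.035,-0.12,0],0]
    - [[-0.02,-0.12,0],0]
    - [[-0.012,-0.12,0],0]
    - [[-0.006,-0.12,0],0]
    - [[0,-0.12,0],0]
    - [[0,-0.12,0],0]
    - [[0,-0.12,0],0]

```text
time_s: 17.95
ee_pos: [0.495, 0.1745, 0.0048]
eef_rot: [3.141, 0.008, -0.088]
force: [-24.5, 4.8, 19.1]
grip_width: 0.0006
grip_force: 12.3
```

Pushing on both sides at 24 N gives the same end-face position within 0.3 mm, so the block is hard home and square. Now over to the loupe.

Call:
carry_out:
  motion:
    - [[-0.1,0,0],0]
    - [[-0.25,0,-0.2],0]
    - [[-0.4,0,-0.4],0]
    - [[-0.6,0.1,-0.6],0]
    - [[-0.75,0.3,-0.8],0]
    - [[-0.8,0.5,-0.85],0]
    - [[-0.85,0.7,-0.85],0]
    - [[-0.88,0.9,-0.85],0]
    - [[-0.88,0.98,-0.85],0]
    - [[-0.88,0.98,-0.85],0]
  hand: -1

```text
time_s: 18.95
ee_pos: [0.3055, -0.0072, 0.1754]
eef_rot: [3.141, -0.001, -0.091]
force: [-0.2, 0.3, -0.2]
grip_width: 0.077
grip_force: 0.0
```

```bash
python3 chk.py top4; python3 - <<'E'
from jf import *
p=cv2.imread("pics/top4.png"); b3=(203,201,241,245)
print(fit("top",p,b3,[532,159.5,-5.2,532,159.5,-6],lambda t:np.maximum(draw("top",JIG,t[:3],b3),draw("top",BLK,t[3:],b3))))
E
python3 go.py .3 -.17 .175 -5; python3 go.py .4435 -.4135 .1 -5
```

```text
100 near end x -32.0 slope 3.8
  sides y 20.6 -20.7
  sides y 19.7 -21.1
120 near end x -31.3 slope 3.9
  sides y 19.9 -20.2
  sides y 19.1 -20.6
140 near end x -30.8 slope 4.1
  sides y 19.3 -19.6
  sides y 18.3 -20.1
(array([531.86, 159.48,  -4.84, 530.94, 159.6 ,  -7.64]), np.float64(8.19))
now [ 0.3057 -0.0062  0.1753] yaw -5.17 F [0.1 0.  0.7] grip 0.0812 | shift [0.0454 0.8181 0.0015] turn -0.0005
now [ 0.3057 -0.0062  0.1753] yaw -5.17 F [0.1 0.  0.7] grip 0.0812 | shift [0.8694 1.966  0.3771] turn -0.0005
```

Call:
carry_out:
  motion:
    - [[0.03,0.25,0],0]
    - [[0.05,0.5,0],0]
    - [[0.07,0.75,0],0]
    - [[0.1,0.98,0],0]
    - [[0.1,0.98,0],0]
    - [[0.1,0.98,0],0]

```text
time_s: 19.6
ee_pos: [0.3087, -0.2023, 0.1745]
eef_rot: [-3.141, 0.001, -0.088]
force: [0.6, -0.7, 0.1]
grip_width: 0.094
grip_force: 0.0
```

```bash
python3 go.py .4435 -.4135 .08 -5.1
```

```text
now [ 0.3087 -0.2023  0.1745] yaw -5.06 F [ 0.6 -0.7  0.1] grip 0.094 | shift [0.7654 0.9928 0.4708] turn 0.0001
```

Call:
carry_out:
  motion:
    - [[0,0.25,0],0]
    - [[0.1,0.5,0],0]
    - [[0.25,0.7,0],0]
    - [[0.45,0.85,0],0]
    - [[0.65,0.95,0],0]
    - [[0.76,0.99,0.1],0]
    - [[0.765,0.993,0.3],0]
    - [[0.765,0.993,0.45],0]
    - [[0.765,0.993,0.47],0]
    - [[0.765,0.993,0.47],0]
    - [[0.765,0.993,0.47],0]

```text
time_s: 20.7
ee_pos: [0.4447, -0.4136, 0.0832]
eef_rot: [3.14, -0.002, -0.086]
force: [-0.2, 0.8, 0.5]
grip_width: 0.0942
grip_force: 0.0
```

```bash
python3 go.py .4435 -.4135 .008 -5.1; python3 - <<'E'
from h import *
a,_=camera("top"); b,d=camera("side"); cv2.imwrite("pics/side5.png",b)
cv2.imwrite("pics/c5.png",np.vstack([cv2.resize(a[220:280,370:440],None,fx=5,fy=5,interpolation=2),cv2.resize(b[295:355,195:265],None,fx=5,fy=5,interpolation=2)]))
E
```

```text
now [ 0.4447 -0.4136  0.0832] yaw -4.94 F [-0.2  0.8  0.5] grip 0.0942 | shift [-0.007  -0.0005  0.3758] turn 0.0005
```

View pics/c5.png

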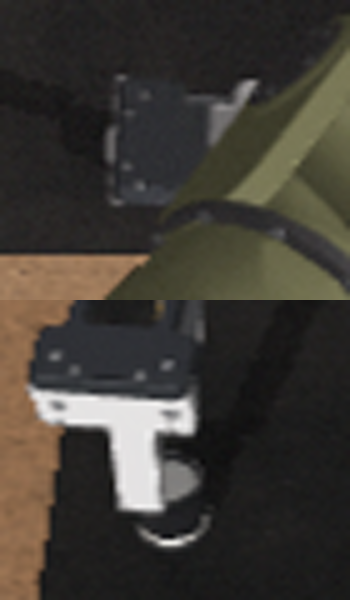

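Side view: near finger tip at about (222,337), loupe's rim at about (230,340). I'll check that offset against the projection before descending.

```bash
python3 - <<'E'
from jf import *
print("finger tip exp",proj("side",[(.4445,-.4136-.05,.083)]), "loupe rim/top exp",proj("side",[(.4435,-.4135,0),(.4435,-.4135,.038)]))
p=cv2.imread("pics/side0.png"); cv2.imwrite("pics/c6.png",cv2.resize(p[310:355,205:255],None,fx=10,fy=10,interpolation=2))
S=np.load("sideP.npy")[310:355,205:255].reshape(-1,3); T=np.load("topP.npy")[235:265,385:420].reshape(-1,3)
for n,x in(("side",S),("top",T)):
    for lo,hi in((.008,.03),(.03,.036),(.036,.05)):
        q=x[(x[:,2]>lo)&(x[:,2]<hi)]; print(n,lo,len(q),np.round(q.mean(0),4),np.round(q.min(0),3),np.round(q.max(0),3))
E
```

```text
finger tip exp [[225.9687175  336.15479054]] loupe rim/top exp [[229.55885387 339.25353107]
 [228.61177265 330.06003784]]
side 0.008 98 [ 0.4459 -0.4247  0.0199] [ 0.425 -0.433  0.008] [ 0.463 -0.398  0.03 ]
side 0.03 89 [ 0.4442 -0.4138  0.0331] [ 0.429 -0.432  0.03 ] [ 0.459 -0.395  0.036]
side 0.036 50 [ 0.4444 -0.4153  0.0379] [ 0.429 -0.433  0.036] [ 0.46  -0.397  0.041]
top 0.008 48 [ 0.4428 -0.4069  0.0225] [ 0.419 -0.452  0.008] [ 0.481 -0.386  0.03 ]
top 0.03 50 [ 0.4424 -0.4126  0.033 ] [ 0.428 -0.429  0.03 ] [ 0.459 -0.395  0.036]
top 0.036 37 [ 0.4439 -0.4115  0.0389] [ 0.428 -0.428  0.036] [ 0.459 -0.397  0.046]
```

View pics/c6.png

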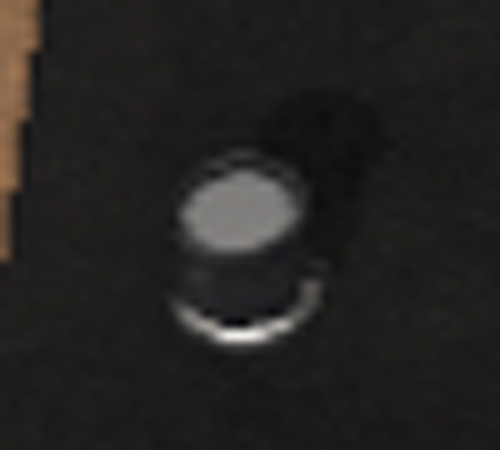

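The c6 crop shows the loupe upright, top disc at (229,331) and bright ring near its base. The position (.444,-.4135) holds. The finger offset is explained by the −5° yaw.

Call:
carry_out:
  motion:
    - [[-0.004,0,0.1],0]
    - [[-0.004,0,0.2],0]
    - [[-0.004,0,0.29],0]
    - [[-0.004,0,0.34],0]
    - [[-0.004,0,0.36],0]
    - [[-0.004,0,0.365],0]
    - [[-0.004,0,0.365],0]
    - [[-0.004,0,0.365],0]

```text
time_s: 21.6
ee_pos: [0.4431, -0.414, 0.0089]
eef_rot: [3.141, -0.001, -0.087]
force: [0.8, -0.2, 0.2]
grip_width: 0.0939
grip_force: 0.0
```

Call:
carry_out:
  motion:
    - [[0,0,0],0]
    - [[0,0,0],0]
    - [[0,0,0],0]
    - [[0,0,0],0]
    - [[0,0,0],0]
    - [[0,0,0],0]
    - [[0,0,0],0]
    - [[0,0,0],0]
    - [[0,0,0],0]
  hand: 1
  force: 25

```text
time_s: 22.5
ee_pos: [0.4428, -0.4137, 0.0081]
eef_rot: [3.142, -0.0, -0.087]
force: [0.8, 0.1, 0.0]
grip_width: 0.0364
grip_force: 25.0
```

```bash
python3 go.py .33 -.35 .15 -5.1
```

```text
now [ 0.4428 -0.4137  0.0081] yaw -4.99 F [0.8 0.1 0. ] grip 0.0364 | shift [-0.5894 -0.268  -0.7097] turn 0.0003
```

Call:
carry_out:
  motion:
    - [[0,0,-0.05],0]
    - [[0,0,-0.15],0]
    - [[0,0,-0.3],0]
    - [[0,0,-0.45],0]
    - [[-0.05,0,-0.6],0]
    - [[-0.15,0,-0.75],0]
    - [[-0.3,-0.05,-0.85],0]
    - [[-0.45,-0.1,-0.88],0]
    - [[-0.58,-0.15,-0.88],0]
    - [[-0.66,-0.25,-0.88],0]
    - [[-0.68,-0.35,-0.88],0]
    - [[-0.68,-0.35,-0.88],0]

```text
time_s: 23.7
ee_pos: [0.313, -0.3308, 0.1851]
eef_rot: [3.141, -0.001, -0.087]
force: [0.6, -0.1, -0.3]
grip_width: 0.0364
grip_force: 25.0
```

```bash
python3 go.py .315 -.16 .184 -5.0
```

```text
now [ 0.313  -0.3308  0.1851] yaw -4.96 F [ 0.6 -0.1 -0.3] grip 0.0364 | shift [-0.0641 -0.8516  0.0047] turn 0.0001
```

Call:
carry_out:
  motion:
    - [[-0.01,-0.1,0],0]
    - [[-0.02,-0.25,0],0]
    - [[-0.03,-0.4,0],0]
    - [[-0.04,-0.55,0],0]
    - [[-0.055,-0.7,0],0]
    - [[-0.07,-0.85,0],0]
    - [[-0.075,-0.95,0],0]
    - [[-0.075,-0.98,0],0]
    - [[-0.075,-0.98,0],0]

```text
time_s: 24.6
ee_pos: [0.316, -0.1356, 0.1845]
eef_rot: [3.141, -0.001, -0.086]
force: [-0.5, -0.4, -0.6]
grip_width: 0.0363
grip_force: 25.0
```

Call:
carry_out:
  motion:
    - [[-0.01,-0.1,0],0]
    - [[-0.02,-0.25,0],0]
    - [[-0.02,-0.4,0],0]
    - [[-0.02,-0.55,0],0]
    - [[-0.02,-0.7,0],0]
    - [[0,-0.85,0],0]
    - [[0.02,-0.95,0],0]
    - [[0.02,-0.98,0],0]
    - [[0.02,-0.98,0],0]

```text
time_s: 25.5
ee_pos: [0.3369, 0.0591, 0.184]
eef_rot: [3.141, 0.0, -0.086]
force: [-0.6, 0.2, -0.2]
grip_width: 0.0364
grip_force: 25.0
```

```bash
python3 go.py .34 .17 .184 -5.0;python3 go.py .53 .16 .1 -5.0
```

```text
now [0.3369 0.0591 0.184 ] yaw -4.95 F [-0.6  0.2 -0.2] grip 0.0364 | shift [-3.230e-02 -5.539e-01 -2.000e-04] turn 0.0001
now [0.3369 0.0591 0.184 ] yaw -4.95 F [-0.6  0.2 -0.2] grip 0.0364 | shift [ 0.9187 -0.5862  0.4193] turn 0.0001
```

Call:
carry_out:
  motion:
    - [[-0.01,-0.1,0],0]
    - [[-0.02,-0.25,0],0]
    - [[-0.03,-0.4,0],0]
    - [[0,-0.5,0],0]
    - [[0.1,-0.56,0],0]
    - [[0.25,-0.585,0],0]
    - [[0.4,-0.585,0.1],0]
    - [[0.55,-0.585,0.2],0]
    - [[0.7,-0.585,0.3],0]
    - [[0.82,-0.585,0.38],0]
    - [[0.9,-0.585,0.42],0]
    - [[0.918,-0.585,0.42],0]

```text
time_s: 26.7
ee_pos: [0.5305, 0.1577, 0.0986]
eef_rot: [3.141, 0.002, -0.089]
force: [-1.1, 0.5, -0.9]
grip_width: 0.0362
grip_force: 25.0
```

Call:
carry_out:
  motion:
    - [[0,0,0],0]
    - [[0,0,0],0]
    - [[0,0,0],0]

```text
time_s: 27.0
ee_pos: [0.5294, 0.1599, 0.1008]
eef_rot: [-3.141, -0.001, -0.087]
force: [0.1, 1.2, -0.4]
grip_width: 0.0361
grip_force: 25.0
```

```bash
python3 go.py .530 .1595 .06 -5.0; python3 - <<'E'
from jf import *
b,d=camera("side"); a,_=camera("top"); cv2.imwrite("pics/side7.png",b)
cv2.imwrite("pics/c7.png",np.hstack([cv2.resize(b[130:220,230:330],None,fx=4,fy=4,interpolation=2),cv2.resize(a[170:260,180:280],None,fx=4,fy=4,interpolation=2)]))
print(proj("side",[(.531,.1595,.092),(.531,.1595,.13),(.531,.1595,.013)]))
E
```

```text
now [0.5294 0.1599 0.1008] yaw -4.99 F [ 0.1  1.2 -0.4] grip 0.0361 | shift [0.003  0.0016 0.2042] turn 0.0
[[269.94648082 173.70999213]
 [269.83590214 164.08269977]
 [270.16599949 192.82190845]]
```

View pics/c7.png

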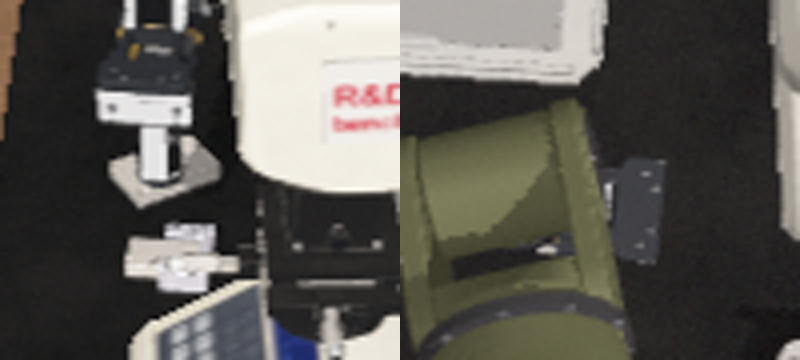

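Side view: the loupe hangs upright in the fingers at about (270,174), above the seated block at (268,193), as projected. Lower to the hover height.

Call:
carry_out:
  motion:
    - [[0.003,0.001,0.06],0]
    - [[0.003,0.001,0.12],0]
    - [[0.003,0.001,0.18],0]
    - [[0.003,0.001,0.23],0]
    - [[0.003,0.001,0.27],0]
    - [[0.003,0.001,0.3],0]
    - [[0.003,0.001,0.315],0]
    - [[0.003,0.001,0.322],0]
    - [[0.003,0.001,0.322],0]
    - [[0.003,0.001,0.322],0]
    - [[0.003,0.001,0.322],0]

```text
time_s: 28.2
ee_pos: [0.5304, 0.1598, 0.036]
eef_rot: [-3.141, -0.001, -0.087]
force: [-0.0, 0.2, -0.3]
grip_width: 0.0359
grip_force: 25.0
```

```bash
python3 go.py .530 .1595 .036 -5.0; python3 - <<'E'
from jf import *
b,d=camera("side"); cv2.imwrite("pics/c8.png",cv2.resize(b[150:270,210:310],None,fx=5,fy=5,interpolation=2))
print(proj("side",[(.531,.1595,.028),(.531,.1405,.028),(.512,.1595,.028),(.550,.1595,.028),(.531,.1595,.013)]))
E
```

```text
now [0.5304 0.1598 0.036 ] yaw -5.0 F [-0.   0.2 -0.3] grip 0.0359 | shift [-0.0018  0.0014 -0.0001] turn 0.0
[[270.12535304 189.28311394]
 [269.9804238  192.85708229]
 [264.39736168 189.2272324 ]
 [275.85303886 189.33899249]
 [270.16599949 192.82190845]]
```

View pics/c8.png

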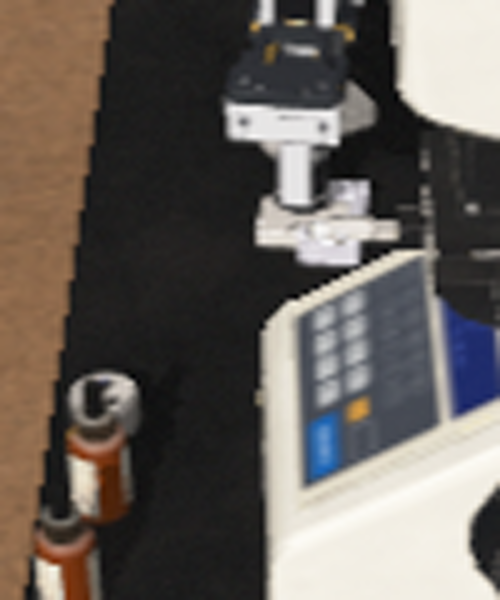

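The final view shows the loupe upright at (270,190), centred over the block, with both bottles and the sample upright and in place. Handing in.

```bash
python3 -c "
from station import ctrl
print(ctrl.get_obs()['grip_width']); print(ctrl.hand_in())"
```

```text
0.03609418082224669
the job is handed in; nothing more can be done
None
```

Job handed in: the block is hard against the back stop and released (pictures suggest up to about 2.5° of skew in the jig, push probing about 1°), and the loupe is held upright over it, rim about 15 mm above its top face, with the bottles and sample looking undisturbed.

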